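Reset the tripped relays of a dental bench unit

ROBOT

A 6-joint arm with a two-finger parallel gripper is mounted at the origin on the work surface. World frame = base frame: x ahead of the robot, y to its left, z up, the work surface at z = 0. Lengths are in mm, angles in rad, forces in N, time in s.
With the tool pointing down it reaches from about 350 to 875 mm from the base axis. Payload 4.2 kg.
Tool frame: the origin (TCP) lies midway between the tips of the shut fingers; the grasp point (between the pads) lies 19 mm behind it; z points along the fingers, y is the line along which they close (so a half turn about z gives the same grasp; the last joint's range is limited). The gripper opens to 85 mm and grips with 20 to 120 N. Pads are 22 mm wide; open, the fingers measure 114 mm over their backs; the gripper's body (76 mm by 85 mm) begins 54 mm behind the grasp point. The pads swing forward as they close: fully open they stand 13 mm farther back than shut.
Start: joints at [-0.918, 0.385, 0.008, 0, -1.194, -0.259], TCP at [239.826, -577.133, 231.312] pointing down, gripper open.
Joint ranges: [-3.14, 3.14], [-1.21, 2.06], [-1.07, 1.41], [-3.16, 2.05], [-2.99, -0.16], [-3.1, 3.1]. Speed limits (rad/s): [2.79, 2.79, 3.14, 3.14, 3.14, 3.14].

INTERFACE

Orientations are given as a unit quaternion [x, y, z, w].
In Python, from bench import read_state, get_image, job_done gives the robot as it stands.
- The arm moves only by the tool servo_tool, never from a script. Its arguments are lists of equal length, an entry for each row: "rotation": the turn, a rotation vector about the world's x, y, z scaled (see below), a list of three; "slide": the shift along the world's x, y, z scaled (see below), a list of three; "grip": the opening, from -1 (shut) to 1 (fully open). In form: {"rotation": [[rx, ry, rz], ...], "slide": [[tx, ty, tz], ...], "grip": [grip, ...]}. A call has 1 to 8 rows; each row is the pose to reach, as a shift and turn from the pose commanded when the call began, turning the shorter way round; what a row does not reach only later rows make up. The controller multiplies each number of a shift by 0.2 m and each number of a turn by 360 degrees. A row lasts 1/8 s, in which the tool goes at most 62.5 mm and 10.7 degrees, less where a joint would pass 70% of its speed; a pose out of reach is approached as far as the arm can. A call with a number of a shift or a turn outside -1 to 1 is refused whole. A call with a gripper value outside its range is refused whole. The fingers move at their own pace and stop on an object; the grip force is fixed at half the most. Time passes only in rows, so rows that repeat a pose let the fingers close. It gives the time, the measured TCP pose, the force, the opening and the grip force at its end, in the units of the state.
- read_state(): the state, without advancing time (a new reading comes with each control period).
- get_image(name): name is "side" or "top"; returns a dict with "image" (400x640x3 uint8, red, green, blue), "depth" (400x640 float32, mm along the optical axis (not along the pixel's ray), 0 where there is no reading), "camera_matrix" (3x3 intrinsics, pixels), "rvec" (rotation vector, rad) and "tvec" (3), from world to camera coordinates, as OpenCV has them. Camera axes: x right, y down, z forward; pixel columns grow to the right and rows downward; lengths in mm; the calibration is good to about 2 mm. A picture is of the moment at which its call begins.
- job_done(): hands the job in; it is judged then, once.
The state is a dict: "clock": time; "joints": joint angles; "joint_vel": joint speeds; "joint_efforts": joint torques, N m; "position": TCP position; "ee_rot": TCP orientation; "contact_force": force on the tool from outside, world axes, zero at the start; "wrist_torque": the same for the moment, N m; "gripper_width": finger opening in mm; "grasp_force": force on a finger pad.
Only numpy, scipy, OpenCV 4.12 (cv2) and the standard library are available. Lean on these libraries where they do the work, as an engineer would, in place of code of your own. Each camera call takes 0.05 s, during which the arm holds its last target. There are 200 camera calls.

TASK

Two of the four look-alike blue reset buttons on the sloping panel belong to tripped relays: press the buttons one after another, ease off as soon as one breaks over with a snap (it then stays a little lower), and let a button that is still soft after 9 mm come back up without driving it home. When both tripped relays are reset, throw the red main-switch lever fully over, away from the robot; press nothing hard and leave the other things on the bench where they are.

Things in the scene. Friction and masses are not known exactly. Their poses are not given: they have to be found in the camera images.
- console: fixed control console, 270 mm wide (y), about 160 mm deep. Origin on the bench below the centre of its sloping panel; x away from the robot, y left, z up. The grey panel faces the robot, tilted 35 degrees: outward normal (-0.574, 0, 0.819) in this frame. Four blue buttons stand on it in a row along y, 55 mm apart. A dark shelf overhangs it.
- panel (a point): centre of the panel's face, 71.5 mm above the console's origin. The buttons look alike: round, 24 mm diameter, in steel collars (34 mm diameter, 4 mm high), standing 24 mm out of the panel when up, moving along the panel normal. Nothing may be pressed with more than 40 N.
- shelf_edge (a point): middle of the lower front edge of the shelf, 12 mm beyond the panel centre in the console's x and 170 mm above the bench; the shelf is 14 mm thick, 300 mm wide and runs 138 mm back from here. It leaves no room for an upright tool over the buttons: come in leaning back towards the robot, about square to the panel.
- seat_1 (a point): top centre of the leftmost button (seen from the robot) when up; the real top may be 2 mm higher or lower. Axes as the console. Every button starts out with 0.4 N and about 1.2 N per mm, tripped or not: only the snap tells them apart.
- seat_2 (a point): top centre of the second from left button (seen from the robot) when up; the real top may be 2 mm higher or lower. Axes as the console. A tripped relay breaks over at 4.5 to 9.5 N, after 3.5 to 7.5 mm of pressing: the force drops at once by 4 to 5 N, and the button runs 4 mm ahead and stays 4 mm lower when let go. Pressing on by more than 3 mm after that is forbidden.
- seat_3 (a point): top centre of the third from left button (seen from the robot) when up; the real top may be 2 mm higher or lower. Axes as the console. A relay that has not tripped has no snap: 0.4 N plus about 1.2 N per mm all the way; let go, it springs back up. It must not be pushed beyond 10.5 mm.
- seat_4 (a point): top centre of the rightmost button (seen from the robot) when up; the real top may be 2 mm higher or lower. Axes as the console. Two of the four relays have tripped; which, changes from start to start.
- key_a (a joint): how far one of the four blue caps is pressed down against its own soft spring, in m: 0 up, mechanical end 0.012, not to go beyond 0.0105. On a tripped relay the armature's travel adds to it. Which seat this cap stands in changes from start to start; its letter does not tell.
- key_b (a joint): how far one of the four blue caps is pressed down against its own soft spring, in m: 0 up, mechanical end 0.012, not to go beyond 0.0105. On a tripped relay the armature's travel adds to it. Which seat this cap stands in changes from start to start; its letter does not tell.
- key_c (a joint): how far one of the four blue caps is pressed down against its own soft spring, in m: 0 up, mechanical end 0.012, not to go beyond 0.0105. On a tripped relay the armature's travel adds to it. Which seat this cap stands in changes from start to start; its letter does not tell.
- key_d (a joint): how far one of the four blue caps is pressed down against its own soft spring, in m: 0 up, mechanical end 0.012, not to go beyond 0.0105. On a tripped relay the armature's travel adds to it. Which seat this cap stands in changes from start to start; its letter does not tell.
- armature_a (a joint): travel in m of the relay armature that carries the cap of the same letter: 0 at the start. On a tripped relay it goes over to 0.004 at the snap and stays, with nothing stable between; on the others it does not move.
- armature_b (a joint): travel in m of the relay armature that carries the cap of the same letter: 0 at the start. On a tripped relay it goes over to 0.004 at the snap and stays, with nothing stable between; on the others it does not move.
- armature_c (a joint): travel in m of the relay armature that carries the cap of the same letter: 0 at the start. On a tripped relay it goes over to 0.004 at the snap and stays, with nothing stable between; on the others it does not move.
- armature_d (a joint): travel in m of the relay armature that carries the cap of the same letter: 0 at the start. On a tripped relay it goes over to 0.004 at the snap and stays, with nothing stable between; on the others it does not move.
- lever (a joint): main-switch lever angle in rad: 0 leaning towards the robot (off, 0.5 rad short of upright), 1.0 leaning away (on). It stays where it is left; it needs about 1 N at the tip.
- lever_base: main switch, grey block 70 x 50 mm, 25 mm high, fixed to the bench, left or right of the console. Origin at the centre of its underside; the lever swings in the plane of its x (away from the robot) and z axes about a pivot 22 mm above the origin.
- lever_tip (a point): centre of the red ball (26 mm diameter) at the lever's end, 80 mm from the pivot; the rod below is 10 mm thick.
- cast_front: plaster dental cast, 66 mm diameter, 31 mm high, standing on the bench just in front of the console. Origin at the centre of its underside. Bystander.
- cast_shelf: plaster dental cast, 66 mm diameter, 31 mm high, on the console's shelf. Origin at the centre of its underside. Bystander.
- bowl: blue mixing bowl, 100 mm diameter, 50 mm high, on the side of the console where the switch is not. Origin at the centre of its underside. Bystander.
- tray: clear open tray 80 x 110 x 30 mm on the console's shelf. Origin at the centre of its underside. Bystander.
- bottle_l: white squeeze bottle, 44 mm diameter, 110 mm high, left of the console. Origin at the centre of its underside. Bystander.
- jar_r: amber jar, 60 mm diameter, 70 mm high, right of the console. Origin at the centre of its underside. Bystander.
Things that resemble listed ones, but are neither listed nor needed, are in the scene too. Leave any purple look-alike of the lever_base alone.

How it is judged (in metres and radians):
On the way, in this order (a step that is already met when the one before it is completed fails the run):
1. every tripped relay has snapped over and stays down ((value of joint each of armature_a, armature_b above 0.0033 m or value of joint each of armature_a, armature_c above 0.0033 m or value of joint each of armature_a, armature_d above 0.0033 m or value of joint each of armature_b, armature_c above 0.0033 m or value of joint each of armature_b, armature_d above 0.0033 m or value of joint each of armature_c, armature_d above 0.0033 m)), for 0.2 s.
2. then the lever is thrown over to on (value of joint lever above 0.85 rad), for 0.1 s.
At the end, for the whole second after the job is handed in: both tripped relays stay snapped over (armature beyond 3.3 mm of 4), all four caps are released and up (within 2 mm), the lever stands beyond 0.85 rad, and the fingers touch nothing ((value of joint each of armature_a, armature_b above 0.0033 m or value of joint each of armature_a, armature_c above 0.0033 m or value of joint each of armature_a, armature_d above 0.0033 m or value of joint each of armature_b, armature_c above 0.0033 m or value of joint each of armature_b, armature_d above 0.0033 m or value of joint each of armature_c, armature_d above 0.0033 m) and value of joint each of key_a, key_b, key_c, key_d below 0.002 m and value of joint lever above 0.85 rad and contact force between the fingers and anything else below 0.5 N).
It fails at once if a button driven home (cap beyond 10.5 mm) (value of joint any of key_a, key_b, key_c, key_d above 0.0105 m).
It fails at once if a button pressed on by more than about 3 mm after its snap ((value of joint armature_a above 0.0033 m and value of joint key_a above 0.0037 m) or (value of joint armature_b above 0.0033 m and value of joint key_b above 0.0037 m) or (value of joint armature_c above 0.0033 m and value of joint key_c above 0.0063 m) or (value of joint armature_d above 0.0033 m and value of joint key_d above 0.0063 m)).
It fails at once if the fingers press something with more than 40 N (contact force between the fingers and anything else above 40 N).
It fails at once if a bystander shifted by more than 30 mm (distance of any of cast_front, cast_shelf, bowl, tray, bottle_l, jar_r from where it was at the start of the episode above 0.03 m).
It also fails if it takes over 72 s, if anything falls off the work surface, if the arm or the gripper's body presses on something with over 40 N, if the wrist force passes 120 N, or if a joint passes its speed limit or range.

## Working session

There is one attempt and no reset: what is moved stays moved. The work goes in short steps, Python scripts to look and compute and a tool call to move; the robot and the scene stay as the last step left them, time stands still between calls to the robot, and variables do not carry over. Pictures are saved under pics/ and viewed, at most 10 in all, crops included, and the job is handed in when it is done.

Besides the shell and the picture viewer there is one more tool, called after ">>>" as name(argument=value, ...) on one line, values as JSON. servo_tool: Moves the arm, as the interface text tells. Shifts and turns lie within -1 to 1; 1 stands for 0.2 m of shift or 360 degrees of turn. Its arguments: {"type":"object","properties":{"rotation":{"type":"array","items":{"type":"array","items":{"type":"number","minimum":-1,"maximum":1}}},"slide":{"type":"array","items":{"type":"array","items":{"type":"number","minimum":-1,"maximum":1}}},"grip":{"type":"array","items":{"type":"number"}}},"required":["rotation","slide","grip"]}

```bash
mkdir -p pics; ls
python3 - <<'E'
from bench import read_state,get_image
import cv2,numpy as np,pickle
print(read_state())
for n in("side","top"):
    d=get_image(n);pickle.dump(d,open(n+".pkl","wb"))
    cv2.imwrite(f"pics/{n}0.png",d["image"][:,:,::-1])
    R=cv2.Rodrigues(d["rvec"])[0];print(n,d["camera_matrix"],(-R.T@np.ravel(d["tvec"])),R)
E
```

```text
pics
{'clock': 0.0, 'joints': array([-9.18386831e-01,  3.85526735e-01,  6.59218182e-03, -5.11430208e-04,
       -1.19395770e+00, -2.58636687e-01]), 'joint_vel': array([-1.17746919e-03, -6.21800945e-04, -2.07329075e-04,  4.00292949e-05,
       -1.91878414e-04, -8.23848513e-04]), 'joint_efforts': array([ 6.88664859e-04, -3.92288339e+01,  1.88399005e+01,  4.18626755e+00,
       -4.76407251e-03,  6.55571256e-06]), 'position': array([ 239.61061609, -576.60511914,  230.22455381]), 'ee_rot': array([-1.95524203e-01,  9.80698288e-01,  1.04566158e-03, -2.47593476e-04]), 'contact_force': array([-0.52483975, -0.03114622, -0.65389111]), 'wrist_torque': array([0.00421391, 0.05039703, 0.01039002]), 'grasp_force': 0.0, 'gripper_width': 85.74969583665703}
side [[423.52860486   0.         320.10529517]
 [  0.         423.52860486 202.28315617]
 [  0.           0.           1.        ]] [ -28.47021563 -644.86922296 1113.30254614] [[ 0.79758332 -0.60309125  0.01190786]
 [-0.4448627  -0.60143013 -0.66361056]
 [ 0.40737946  0.52398735 -0.74798344]]
top [[438.10229463   0.         315.05578848]
 [  0.         438.10229463 203.61623768]
 [  0.           0.           1.        ]] [ 380.13328668    4.49537105 1164.41395241] [[ 1.55626650e-02 -9.99876700e-01  2.09498723e-03]
 [-9.91196728e-01 -1.57030116e-02 -1.31462779e-01]
 [ 1.31479468e-01 -3.06332971e-05 -9.91318894e-01]]
```

View pics/side0.png

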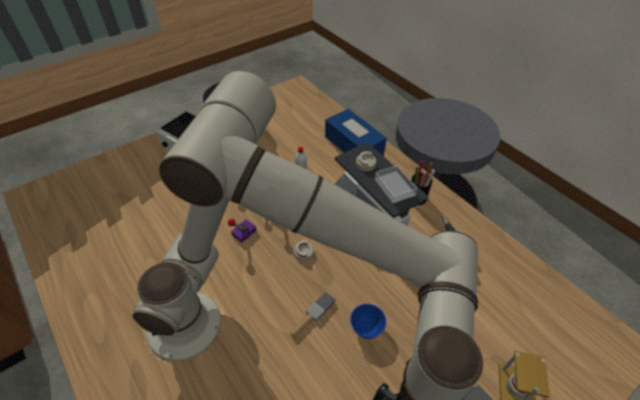

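View pics/top0.png

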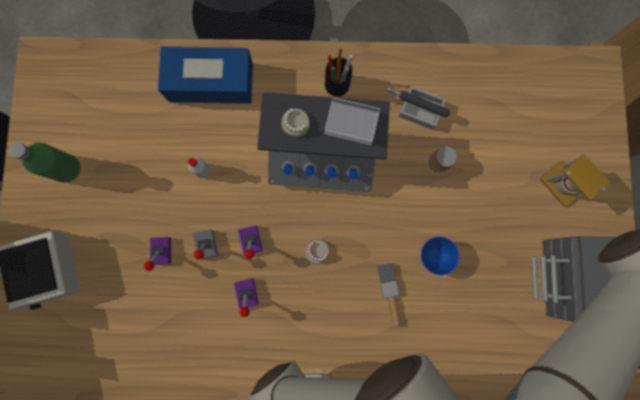

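The top view shows the four blue buttons at about (288,168), (309,170), (331,172) and (353,173), with the cast in front at (317,251) and the bowl at (440,256). Lever candidates are the grey base (205,245) and purple bases at (160,250), (250,240) and (246,295). The grey one fits, because the purple ones are look-alikes. I'll measure next and confirm it in a crop.

```bash
cat > h.py <<'E'
import cv2,numpy as np,pickle
def ray(d,uv,z):
    R=cv2.Rodrigues(d["rvec"])[0];c=-R.T@np.ravel(d["tvec"])
    v=R.T@np.linalg.inv(d["camera_matrix"])@np.array([uv[0],uv[1],1.]);return c+v*(z-c[2])/v[2]
def dep(d,uv):
    R=cv2.Rodrigues(d["rvec"])[0];Z=d["depth"][int(round(uv[1])),int(round(uv[0]))]
    return R.T@(Z*(np.linalg.inv(d["camera_matrix"])@np.array([uv[0],uv[1],1.]))-np.ravel(d["tvec"]))
def blobs(d,lo,hi,box,amin=8):
    h=cv2.cvtColor(d["image"],cv2.COLOR_RGB2HSV);m=cv2.inRange(h,lo,hi)
    k=np.zeros_like(m);x0,y0,x1,y1=box;k[y0:y1,x0:x1]=m[y0:y1,x0:x1]
    n,_,s,c=cv2.connectedComponentsWithStats(k);return [(c[i],s[i]) for i in range(1,n) if s[i][4]>=amin]
E
python3 - <<'E'
from h import *
np.set_printoptions(precision=1,suppress=True)
d=pickle.load(open("top.pkl","rb"))
print("buttons")
for c,s in blobs(d,(100,120,60),(125,255,255),(265,150,380,195)): print(c,s,ray(d,c,91.2-3),dep(d,c))
print("red")
for c,s in blobs(d,(0,150,80),(8,255,255),(140,220,280,325))+blobs(d,(172,150,80),(180,255,255),(140,220,280,325)): print(c,s,ray(d,c,92),dep(d,c))
im=d["image"][:,:,::-1]
# shelf & panel depth pts
for uv in [(265,157),(385,157),(325,157),(325,153),(275,187),(370,190),(320,180),(300,182),(300,160),(196,240),(214,237),(205,245),(317,251),(440,256)]: print(uv,dep(d,uv))
a=cv2.resize(im[225:320,140:280],None,fx=5,fy=5,interpolation=cv2.INTER_CUBIC)
b=cv2.resize(im[90:200,250:400],None,fx=5,fy=5,interpolation=cv2.INTER_CUBIC)
cv2.imwrite("pics/lev.png",a);cv2.imwrite("pics/con.png",b)
E
```

```text
buttons
[287.4 168.7] [283 164   9  10  74] [609.9  75.1  88.2] [609.3  75.   90.7]
[309.1 170.6] [305 166   9  10  76] [606.1  20.7  88.2] [605.1  20.6  93.1]
[330.9 172.1] [327 167   9  11  82] [603.  -34.   88.2] [602.8 -33.9  89.2]
[352.9 173.6] [349 169   9  10  79] [600.  -89.1  88.2] [598.6 -88.5  95.4]
red
[198.1 254. ] [194 250   9   9  73] [394.3 286.8  92. ] [394.1 282.  110. ]
[248.8 254.5] [244 250  11   9  62] [395.  163.5  92. ] [394.8 161.3 106.9]
[148.1 265.5] [144 261  10  10  76] [364.9 406.4  92. ] [365.  402.1 103.4]
[243.8 311.9] [239 307  11  10  73] [258.6 170.7  92. ] [260.1 168.6 105.5]
[245.5 252.1] [244 250   5   5   8] [400.7 171.8  92. ] [400.5 170.7  99.3]
(265, 157) [660.2 142.5   0.4]
(385, 157) [ 620.6 -154.2  183.2]
(325, 157) [641.  -18.6  90.1]
(325, 153) [627.7 -16.5 183.6]
(275, 187) [578.4 113.3  -2.4]
(370, 190) [ 566.  -136.9   47.3]
(320, 180) [589.5  -7.3  51. ]
(300, 182) [583.7  44.2  49.4]
(300, 160) [633.3  44.1  85.6]
(196, 240) [431.4 313.   20.2]
(214, 237) [440.2 267.5  15.8]
(205, 245) [418.  283.3  42.8]
(317, 251) [407.9  -2.5  17. ]
(440, 256) [ 400.2 -326.     5.6]
```

View pics/lev.png

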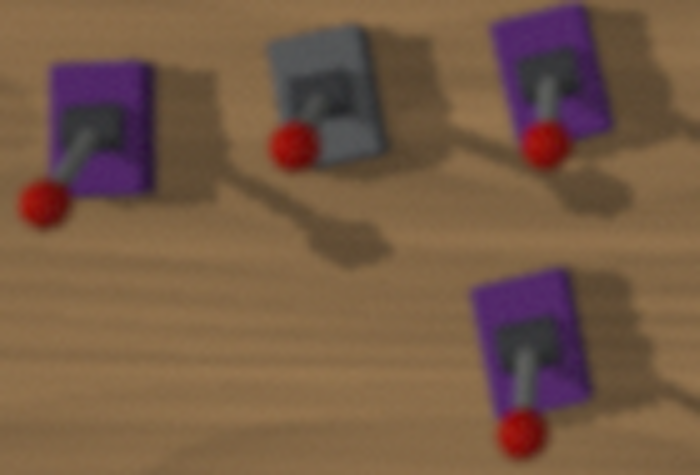

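View pics/con.png

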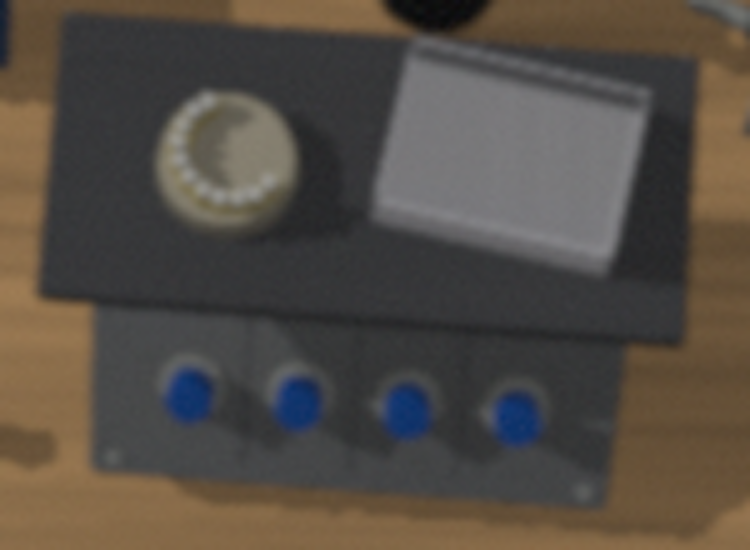

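The lev.png crop confirms the grey base at full-image (205,245), ball (198,254). It is the only non-purple one. The con.png crop shows the four buttons clearly, with the shelf front edge running from px (258,149) to (387,158).

```bash
cat >> h.py <<'E'
from scipy.spatial.transform import Rotation as Ro
yaw=-np.arctan2(9.9,164.2)
C=Ro.from_euler('z',yaw).as_matrix()
n=C@[-.5736,0,.8192]
T=np.c_[np.cross(C[:,1],-n),C[:,1],-n]   # tool axes: y=console y, z=-n
E
python3 - <<'E'
from h import *
from bench import read_state
np.set_printoptions(precision=4,suppress=True)
d=pickle.load(open("top.pkl","rb"));s=read_state()
ex=ray(d,(258,149.4),170),ray(d,(386.6,158),170);print("edge",ex, C@[0,1,0], "edge dir",(ex[0]-ex[1])/np.linalg.norm(ex[0]-ex[1]))
m=(ex[0]+ex[1])/2;print("panel centre from edge",m-C@[12,0,0],"seats mid",m+C@[-25.8,0,0])
for c in [(287.4,168.7),(309.1,170.6),(330.9,172.1),(352.9,173.6)]: print("seat",ray(d,c,91.2))
R0=Ro.from_quat([-.19552,.98070,.001,0]);
r=(Ro.from_matrix(T)*R0.inv()).as_rotvec();print("rot/360",r/2/np.pi,np.degrees(np.linalg.norm(r)),"n",n,"T",T)
b=ray(d,(205.4,244.4),25);print("base",b,"ball",b+[-38.4*.977,-38.4*.211,67])
E
```

```text
edge (array([637.1839, 139.2122, 170.    ]), array([ 621.517 , -160.0181,  170.    ])) [0.0602 0.9982 0.    ] edge dir [0.0523 0.9986 0.    ]
panel centre from edge [617.3722  -9.6807 170.    ] seats mid [603.5972  -8.8502 170.    ]
seat [609.3261  74.8846  91.2   ]
seat [605.3595  20.6198  91.2   ]
seat [602.4169 -33.8318  91.2   ]
seat [599.4844 -88.744   91.2   ]
rot/360 [ 0.016  -0.0967 -0.07  ] 43.35926084663224 n [-0.5726  0.0345  0.8192] T [[-0.8177  0.0602  0.5726]
 [ 0.0493  0.9982 -0.0345]
 [-0.5736  0.     -0.8192]]
base [420.2045 286.7996  25.    ] ball [382.6877 278.6972  92.    ]
```

>>> servo_tool(rotation=[[0.003,-0.018,-0.013],[0.006,-0.036,-0.026],[0.009,-0.054,-0.039],[0.012,-0.072,-0.052],[0.014,-0.085,-0.062],[0.016,-0.0967,-0.07],[0.016,-0.0967,-0.07],[0.016,-0.0967,-0.07]], slide=[[0.1,0.13,0],[0.2,0.26,0],[0.3,0.39,0],[0.4,0.52,0],[0.5,0.65,0],[0.6,0.78,0],[0.7,0.9,0],[0.8,1,0]], grip=[-1,-1,-1,-1,-1,-1,-1,-1])

```text
clock: 1.1
position: [399.8, -376.2, 231.0]
ee_rot: [0.029, 0.953, -0.01, 0.3]
contact_force: [0.3, -0.2, -0.1]
gripper_width: -0.2
grasp_force: 0.0
```

>>> servo_tool(rotation=[[0,0,0],[0,0,0],[0,0,0],[0,0,0],[0,0,0],[0,0,0],[0,0,0],[0,0,0]], slide=[[0.1,0.13,-0.03],[0.2,0.26,-0.06],[0.3,0.39,-0.09],[0.4,0.52,-0.12],[0.5,0.65,-0.15],[0.6,0.78,-0.18],[0.7,0.9,-0.2],[0.8,1,-0.2]], grip=[-1,-1,-1,-1,-1,-1,-1,-1])

```text
clock: 2.1
position: [560.1, -175.6, 190.6]
ee_rot: [0.028, 0.954, -0.009, 0.3]
contact_force: [0.7, -1.5, 0.2]
gripper_width: -0.1
grasp_force: 0.0
```

>>> servo_tool(rotation=[[0,0,0],[0,0,0],[0,0,0],[0,0,0],[0,0,0],[0,0,0],[0,0,0],[0,0,0]], slide=[[0,0.1,-0.03],[0.01,0.2,-0.08],[0.02,0.3,-0.13],[0.024,0.4,-0.19],[0.024,0.449,-0.254],[0.024,0.449,-0.254],[0.024,0.449,-0.254],[0.024,0.449,-0.254]], grip=[-1,-1,-1,-1,-1,-1,-1,-1])

```text
clock: 3.1
position: [571.1, -108.4, 169.1]
ee_rot: [0.021, 0.961, 0.017, 0.277]
contact_force: [-0.1, 0.9, -1.0]
gripper_width: -0.0
grasp_force: 0.0
```

```bash
cat > st.py <<'E'
from h import *
from bench import read_state
np.set_printoptions(precision=3,suppress=True)
s=read_state();R=Ro.from_quat(s["ee_rot"])
print(s["clock"],s["joints"],s["joint_vel"],s["position"],s["contact_force"],"Fn",s["contact_force"]@n)
print("rot to T/360",(Ro.from_matrix(T)*R.inv()).as_rotvec()/2/np.pi,R.as_matrix()[:,2])
E
python3 st.py
```

```text
3.1 [ 0.102  0.172 -0.681  0.206 -0.161 -1.91 ] [ 0.    -0.     0.002 -0.003  0.     0.001] [ 571.052 -108.385  169.054] [-0.071  0.922 -1.004] Fn -0.7500213611762193
rot to T/360 [-0.007 -0.008 -0.005] [ 0.532  0.022 -0.846]
```

>>> servo_tool(rotation=[[0.001,0.015,0],[0.0017,0.0277,0],[0.0017,0.0277,0],[0.0017,0.0277,0]], slide=[[0,0,0],[0,0,0],[0,0,0],[0,0,0]], grip=[-1,-1,-1,-1])

```text
clock: 3.6
position: [570.1, -108.4, 168.1]
ee_rot: [0.024, 0.981, 0.021, 0.191]
contact_force: [-1.0, -0.0, 0.2]
gripper_width: 0.2
grasp_force: 0.0
```

```bash
python3 st.py
```

```text
3.6 [ 0.093  0.214 -0.48   0.008 -0.489 -1.719] [ 0.002 -0.005 -0.013  0.    -0.005  0.003] [ 570.077 -108.403  168.102] [-0.998 -0.036  0.236] Fn 0.7640253547639939
rot to T/360 [-0.01  -0.036 -0.004] [ 0.377  0.031 -0.926]
```

>>> servo_tool(rotation=[[-0.004,-0.007,-0.002],[-0.0087,-0.0138,-0.004],[-0.0087,-0.0138,-0.004],[-0.0087,-0.0138,-0.004],[-0.0087,-0.0138,-0.004],[-0.0087,-0.0138,-0.004],[-0.0087,-0.0138,-0.004],[-0.0087,-0.0138,-0.004]], slide=[[0,0,0],[0,0.05,0],[0.01,0.1,-0.05],[0.03,0.1,-0.12],[0.05,0.1,-0.2],[0.061,0.1,-0.29],[0.061,0.1,-0.29],[0.061,0.1,-0.29]], grip=[-1,-1,-1,-1,-1,-1,-1,-1])

```text
clock: 4.6
position: [586.6, -93.1, 123.5]
ee_rot: [0.028, 0.974, 0.001, 0.224]
contact_force: [-0.4, 0.1, 0.1]
gripper_width: -0.1
grasp_force: 0.0
```

```bash
python3 st.py
python3 - <<'E'
from bench import get_image
import cv2,numpy as np,pickle
d=get_image("top");pickle.dump(d,open("top2.pkl","wb"));a=cv2.resize(d["image"][80:300,180:420,::-1],None,fx=2.5,fy=2.5,interpolation=cv2.INTER_CUBIC)
e=get_image("side");pickle.dump(e,open("side2.pkl","wb"))
cv2.imwrite("pics/a1.png",a);cv2.imwrite("pics/s1.png",e["image"][:,:,::-1])
E
```

```text
4.6 [ 0.125  0.273 -0.705  0.421 -0.16  -2.153] [ 0.001 -0.009  0.005 -0.004 -0.003  0.006] [586.613 -93.054 123.469] [-0.394  0.056  0.096] Fn 0.3060319914088078
rot to T/360 [-0.004 -0.025 -0.001] [ 0.436 -0.011 -0.9  ]
```

View pics/s1.png

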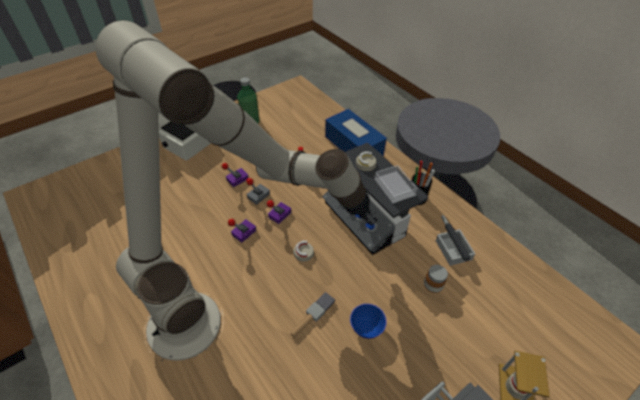

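The side view shows the arm over the right end of the panel, with nothing disturbed and the shelf clear. Joint 5 is at its limit over the rightmost button. Further left the approach geometry is better, so I'll start with seat 1, turning square to the panel there.

>>> servo_tool(rotation=[[0,0,0],[0,0,0],[0,0,0],[0,0,0],[-0.001,-0.008,0],[-0.002,-0.016,0],[-0.004,-0.025,-0.001],[-0.004,-0.025,-0.001]], slide=[[-0.02,0.13,0.02],[-0.03,0.28,0.04],[-0.03,0.42,0.04],[-0.03,0.56,0.03],[-0.02,0.7,0.02],[0,0.85,0],[0,0.85,0],[0,0.85,0]], grip=[-1,-1,-1,-1,-1,-1,-1,-1])

```text
clock: 5.7
position: [598.6, 68.7, 177.0]
ee_rot: [0.023, 0.966, -0.003, 0.257]
contact_force: [-0.0, -0.2, -0.8]
gripper_width: -0.3
grasp_force: 0.0
```

```bash
python3 st.py
```

```text
5.7 [ 0.274  0.186 -0.835  1.248 -0.16  -3.097] [-0.001  0.02  -0.01  -0.009  0.     0.002] [598.592  68.657 176.958] [-0.02  -0.21  -0.798] Fn -0.6496771770168615
rot to T/360 [-0.002 -0.014 -0.002] [ 0.496 -0.018 -0.868]
```

>>> servo_tool(rotation=[[0.0145,-0.0009,-0.0205],[0.029,-0.0017,-0.041],[0.043,-0.0026,-0.0615],[0.0574,-0.0034,-0.082],[0.072,-0.0043,-0.1025],[0.086,-0.005,-0.123],[0.1,-0.006,-0.1435],[0.115,-0.007,-0.164]], slide=[[-0.03,0,0],[-0.06,0,0],[-0.1,0,0],[-0.1,0,0],[-0.1,0,0],[-0.1,0,0],[-0.1,0,0],[-0.1,0,0]], grip=[-1,-1,-1,-1,-1,-1,-1,-1])

```text
clock: 6.7
position: [590.8, 25.0, 165.8]
ee_rot: [0.546, 0.783, 0.238, 0.179]
contact_force: [-0.6, -0.3, 0.1]
gripper_width: 0.0
grasp_force: 0.0
```

>>> servo_tool(rotation=[[0.0145,-0.0009,-0.0205],[0.029,-0.0017,-0.041],[0.043,-0.0026,-0.0615],[0.0574,-0.0034,-0.082],[0.072,-0.0043,-0.1025],[0.086,-0.005,-0.123],[0.1,-0.006,-0.1435],[0.115,-0.007,-0.164]], slide=[[0,0,0],[0,0,0],[0,0,0],[0,0,0],[0,0,0],[0,0,0],[0,0,0],[0,0,0]], grip=[-1,-1,-1,-1,-1,-1,-1,-1])

```text
clock: 7.7
position: [589.1, -16.8, 149.3]
ee_rot: [0.86, 0.304, 0.407, 0.047]
contact_force: [-0.6, -0.3, -0.2]
gripper_width: 0.1
grasp_force: 0.0
```

```bash
sed -i 's/^T=.*/T=np.c_[-np.cross(C[:,1],-n),-C[:,1],-n]/' h.py; python3 st.py
```

```text
7.7 [ 0.039  0.211 -0.443 -1.041 -0.16  -3.097] [-0.3    0.007  0.05  -1.007 -0.001  0.002] [589.145 -16.808 149.294] [-0.61  -0.27  -0.203] Fn 0.1735531314779876
rot to T/360 [ 0.046  0.041 -0.099] [ 0.729  0.166 -0.664]
```

```bash
cat >> h.py <<'E'
def TL(lean,side=0):
    z=C@np.array([np.sin(np.radians(lean)),side,-np.cos(np.radians(lean))]);z/=np.linalg.norm(z)
    y=-C@np.array([0,1,0]);x=-np.array([0,0,0])+y-(y@z)*z;x/=np.linalg.norm(x);return np.c_[x,np.cross(z,x),z]
T=TL(35)
E
python3 - <<'E'
from h import *
from bench import read_state
np.set_printoptions(precision=4,suppress=True)
R=Ro.from_quat(read_state()["ee_rot"]).as_matrix();z=R[:,2];G=TL(15)
al,_=Ro.align_vectors([G[:,2]],[z]);
M=al.as_matrix()@R; rel=Ro.from_matrix(G@M.T).as_rotvec();ang=rel@G[:,2];print("residual spin deg about z",np.degrees(ang))
tot=ang-2*np.pi if ang>0 else ang
print(np.degrees(tot))
cur=Ro.from_matrix(R)
for k in range(4):
    # orientation after call k: spin fraction
    f=(k+1)/4; tgt=Ro.from_rotvec(G[:,2]*tot*f)*Ro.from_matrix(M)
    v=(tgt*cur.inv()).as_rotvec();print(k,v/2/np.pi,np.degrees(np.linalg.norm(v)));cur=tgt
E
```

```text
residual spin deg about z 130.64846518180977
-229.35153481819026
0 [-0.1098  0.0695  0.1293] 65.9997194394649
1 [-0.0411  0.0025  0.1538] 57.33788370454755
2 [-0.0411  0.0025  0.1538] 57.33788370454758
3 [-0.0411  0.0025  0.1538] 57.337883704547565
```

>>> servo_tool(rotation=[[-0.013,0.008,0.016],[-0.028,0.017,0.032],[-0.043,0.026,0.05],[-0.058,0.036,0.068],[-0.073,0.046,0.086],[-0.088,0.056,0.104],[-0.103,0.065,0.12],[-0.1098,0.0695,0.1293]], slide=[[-0.05,0,0.08],[-0.1,0,0.16],[-0.2,0,0.24],[-0.3,0,0.32],[-0.3,0,0.4],[-0.3,0,0.4],[-0.3,0,0.4],[-0.3,0,0.4]], grip=[-1,-1,-1,-1,-1,-1,-1,-1])

```text
clock: 8.7
position: [537.7, -70.0, 227.8]
ee_rot: [0.644, 0.754, 0.113, 0.071]
contact_force: [0.1, -0.4, 0.1]
gripper_width: 0.1
grasp_force: 0.0
```

```bash
python3 st.py
python3 - <<'E'
from h import *
from bench import read_state
R=Ro.from_quat(read_state()["ee_rot"])
v=(Ro.from_matrix(TL(15))*R.inv()).as_rotvec()/2/np.pi;print("to TL15",v,np.linalg.norm(v)*360)
E
```

```text
8.7 [ 0.145  0.135 -0.352 -0.057 -0.821 -3.097] [ 0.247  0.148  0.099  0.739 -0.505  0.   ] [537.706 -70.024 227.767] [ 0.08  -0.415  0.114] Fn 0.03353339857117591
rot to T/360 [-0.199 -0.018  0.426] [ 0.252  0.079 -0.965]
to TL15 [-0.12149537 -0.01496711  0.45115475] 168.28825589374858
```

>>> servo_tool(rotation=[[-0.007,-0.001,0.028],[-0.014,-0.002,0.056],[-0.022,-0.003,0.084],[-0.03,-0.004,0.112],[-0.037,-0.005,0.14],[-0.045,-0.006,0.168],[-0.053,-0.0066,0.196],[-0.0607,-0.0075,0.2256]], slide=[[0,0.05,0],[0,0.1,0],[0,0.15,0],[0,0.2,0],[0,0.25,0],[0,0.3,0],[0,0.35,0],[0,0.4,0]], grip=[-1,-1,-1,-1,-1,-1,-1,-1])

```text
clock: 9.7
position: [536.3, 10.5, 225.0]
ee_rot: [-0.023, 0.994, 0.011, 0.106]
contact_force: [-0.0, 0.2, 1.2]
gripper_width: 0.2
grasp_force: 0.0
```

>>> servo_tool(rotation=[[-0.007,-0.001,0.028],[-0.014,-0.002,0.056],[-0.022,-0.003,0.084],[-0.03,-0.004,0.112],[-0.037,-0.005,0.14],[-0.045,-0.006,0.168],[-0.053,-0.0066,0.196],[-0.0607,-0.0075,0.2256]], slide=[[0,0.05,0],[0,0.1,0],[0,0.15,0],[0,0.2,0],[0,0.25,0],[0,0.3,0],[0,0.35,0],[0,0.35,0]], grip=[-1,-1,-1,-1,-1,-1,-1,-1])

```text
clock: 10.7
position: [536.4, 80.7, 225.0]
ee_rot: [-0.678, 0.724, -0.095, 0.089]
contact_force: [-0.0, -0.5, -0.5]
gripper_width: 0.2
grasp_force: 0.0
```

```bash
python3 st.py
```

```text
10.7 [ 0.525  0.128 -0.465  0.209 -0.769 -0.727] [ 0.005 -0.031 -0.072  0.063  0.086  1.421] [536.401  80.657 224.957] [-0.045 -0.474 -0.536] Fn -0.4293458370789216
rot to T/360 [-0.004 -0.055  0.001] [ 0.259 -0.017 -0.966]
```

>>> servo_tool(rotation=[[-0.001,-0.015,0],[-0.002,-0.03,0],[-0.003,-0.045,0],[-0.004,-0.055,0.001],[-0.004,-0.055,0.001],[-0.004,-0.055,0.001],[-0.004,-0.055,0.001],[-0.004,-0.055,0.001]], slide=[[0,0,0],[0,0,0],[0,0,0],[0,0,-0.05],[0.05,-0.02,-0.15],[0.12,-0.02,-0.25],[0.2,-0.02,-0.35],[0.2,-0.02,-0.35]], grip=[-1,-1,-1,-1,-1,-1,-1,-1])

```text
clock: 11.7
position: [577.1, 91.7, 168.3]
ee_rot: [-0.647, 0.704, -0.227, 0.182]
contact_force: [-6.3, 24.0, -2.4]
gripper_width: 0.2
grasp_force: 0.0
```

```bash
python3 st.py
```

```text
11.7 [ 0.102  0.171 -0.899  2.053 -0.159 -2.204] [-0.175  0.186  0.009  0.032 -0.008 -0.693] [577.099  91.723 168.3  ] [-6.279 24.008 -2.365] Fn 2.4868860554174494
rot to T/360 [ 0.006 -0.004  0.006] [ 0.551 -0.085 -0.83 ]
```

>>> servo_tool(rotation=[[0,0,0],[0,0,0],[0,0,0]], slide=[[0,0,0],[0,0,0],[0,0,0]], grip=[-1,-1,-1])

```text
clock: 12.08
position: [577.0, 93.6, 170.8]
ee_rot: [-0.649, 0.702, -0.229, 0.183]
contact_force: [0.1, 0.3, 0.7]
gripper_width: -0.4
grasp_force: 0.0
```

```bash
python3 st.py
```

```text
12.075 [ 0.106  0.167 -0.898  2.052 -0.16  -2.199] [ 0.003 -0.     0.001 -0.    -0.001 -0.003] [577.041  93.593 170.771] [0.064 0.309 0.686] Fn 0.5357706602231604
rot to T/360 [ 0.006 -0.003  0.005] [ 0.555 -0.083 -0.828]
```

```bash
cat > kin.py <<'E'
from h import *
from scipy.optimize import least_squares
J=np.array([[-9.18386831e-01,3.85526735e-01,6.59e-3,-5.1e-4,-1.19395770,-2.58636687e-01],[0.102,.172,-.681,.206,-.161,-1.91],[.093,.214,-.48,.008,-.489,-1.719],[.125,.273,-.705,.421,-.16,-2.153],[.274,.186,-.835,1.248,-.16,-3.097],[.106,.167,-.898,2.052,-.16,-2.199],[.525,.128,-.465,.209,-.769,-.727]])
P=np.array([[239.61,-576.6,230.22],[571.052,-108.385,169.054],[570.077,-108.403,168.102],[586.613,-93.054,123.469],[598.592,68.657,176.958],[577.041,93.593,170.771],[536.4,80.66,224.96]])
def fk(j,p):
    h,a,d,e,lat,L,c6=p
    A=Ro.from_euler('z',j[0]);B=A*Ro.from_euler('y',j[1]);F=A*Ro.from_euler('y',j[1]-j[2])
    W=F*Ro.from_euler('x',-j[3])*Ro.from_euler('y',-j[4])
    pos=np.array([0,0,h])+B.apply([0,0,a])+F.apply([d,0,e])+W.apply([L,lat,0])
    H=(W*Ro.from_euler('y',np.pi/2)*Ro.from_euler('z',c6-j[5]))
    return pos,H.as_matrix()
QP=[265,540,540,0,-150,300,0]
def res(p):return np.concatenate([np.r_[fk(j,p)[0]-x] for j,x in zip(J,P)])
f=least_squares(lambda p:res(np.r_[p,0]),QP[:6]);p=np.r_[f.x,0]
E
python3 - <<'E'
from kin import *
np.set_printoptions(precision=2,suppress=True)
print(p,f.x,np.sqrt(np.mean(f.fun**2)),f.fun.reshape(-1,3))
for j in J[[1,4,5]]:print(fk(j,p)[1][:,2])
q0=Ro.from_quat([-.1955,.9807,.001,0]).as_matrix();print(fk(J[0],p)[1],q0)
E
```

```text
[ 160.97  565.06  421.79   -0.21 -159.75  298.1     0.  ] [ 160.97  565.06  421.79   -0.21 -159.75  298.1 ] 0.12950001410226297 [[ 0.02  0.05 -0.07]
 [-0.15 -0.19 -0.14]
 [ 0.09  0.02  0.11]
 [-0.03  0.25 -0.13]
 [-0.08  0.14 -0.05]
 [ 0.1  -0.17  0.13]
 [ 0.15 -0.18  0.15]]
[ 0.53  0.02 -0.85]
[ 0.5  -0.02 -0.87]
[ 0.55 -0.08 -0.83]
[[-0.38  0.92 -0.  ]
 [ 0.92  0.38  0.  ]
 [ 0.   -0.   -1.  ]] [[-0.92 -0.38 -0.  ]
 [-0.38  0.92  0.  ]
 [-0.    0.   -1.  ]]
```

```bash
cat >> kin.py <<'E'
lo=np.array([-3.14,-1.21,-1.07,-3.16,-2.99,-3.1]);hi=np.array([3.14,2.06,1.41,2.05,-.16,3.1])
p[6]=-np.pi/2
seats=[np.array(s) for s in[(608.6,75.1,91.2),(605.4,20.3,91.2),(602.2,-34.6,91.2),(599.,-89.5,91.2)]]
def ik(pos,z,n=40,seed=0):
    r=np.random.default_rng(seed);out=[]
    for _ in range(n):
        s=lo[:5]+(hi[:5]-lo[:5])*r.random(5)
        g=least_squares(lambda q:np.r_[(fk(np.r_[q,0],p)[0]-pos)/100,fk(np.r_[q,0],p)[1][:,2]-z],s,bounds=(lo[:5],hi[:5]))
        if g.cost<1e-7 and not any(np.allclose(g.x,o,atol=.02) for o in out):out.append(g.x)
    return out
E
python3 - <<'E'
from kin import *
np.set_printoptions(precision=2,suppress=True)
e=fk(J[5],p)[1];print(e,Ro.from_quat([-.649,.702,-.229,.183]).as_matrix())
for i in(0,3):
  for off in(40,-10):
    print("seat",i+1,off)
    for lean,side in[(35,0),(25,0),(42,0)]:
        print(lean,side,*ik(seats[i]+n*off,TL(lean,side)[:,2],25))
E
```

```text
[[-0.09 -0.83  0.55]
 [-1.    0.05 -0.08]
 [ 0.04 -0.56 -0.83]] [[-0.09 -0.83  0.55]
 [-1.    0.05 -0.08]
 [ 0.04 -0.56 -0.83]]
seat 1 40
35 0
25 0
42 0
seat 1 -10
35 0
25 0
42 0
seat 4 40
35 0
25 0
42 0
seat 4 -10
35 0
25 0
42 0
```

Run:
```python
import kin
from kin import *
np.set_printoptions(precision=2,suppress=True)
lo0,hi0=lo.copy(),hi.copy()
for i in(0,3):
  for off in(40,-10):
    for lean in(35,45,20,10):
      kin.lo=np.array([-3.14]*6);kin.hi=-kin.lo
      print(i+1,off,lean,*[o for o in ik(seats[i]+n*off,TL(lean)[:,2],25) if lo0[1]<=o[1]<=hi0[1]])
```

```text
1 40 35 [ 0.52  1.95 -2.7   0.63 -2.58]
1 40 45 [ 0.56  2.   -2.6   0.69 -2.45]
1 40 20 [ 0.46  0.29 -0.66  0.51 -0.36] [ 0.35  1.93 -2.37 -0.99  2.98] [ 0.46  1.9  -2.84  0.49 -2.77]
1 40 10 [ 0.45  0.35 -0.4   0.14 -0.67] [ 0.38  1.89 -2.57 -0.66  3.02] [ 0.43  1.87 -2.92  0.34 -2.9 ]
1 -10 35 [ 0.5   2.04 -2.69  0.54 -2.51]
1 -10 45 [ 2.97 -0.39 -2.47  0.28 -0.28]
1 -10 20 [ 0.4   0.39 -0.69  0.7  -0.24] [ 2.99 -0.4  -2.64 -0.1   0.33] [ 0.44  1.98 -2.83  0.4  -2.71]
1 -10 10 [ 0.42  0.44 -0.38  0.14 -0.59] [ 0.3   1.98 -2.53 -0.96  3.07]
4 40 35 [ 0.18  1.92 -2.57  0.36 -2.74]
4 40 45 [ 0.2   1.96 -2.46  0.39 -2.64]
4 40 20 [-0.38  1.92 -2.37 -2.26 -3.  ] [ 2.66 -0.28 -2.48 -0.43  0.34] [ 0.08  1.91 -2.4  -0.72  3.07] [ 0.15  1.88 -2.74  0.28 -2.88]
4 40 10 [-0.42  1.88 -2.57 -2.57 -3.03] [ 2.68 -0.34 -2.72 -0.11  0.66] [ 0.11  1.88 -2.6  -0.46  3.08] [ 0.14  1.87 -2.84  0.2  -2.97]
4 -10 35 [ 0.17  2.02 -2.57  0.28 -2.65]
4 -10 45
4 -10 20 [-0.22  2.03 -2.33 -1.74 -3.09] [ 2.71 -0.38 -2.46 -0.59  0.22] [ 0.15  1.97 -2.74  0.21 -2.8 ]
4 -10 10 [-0.34  1.97 -2.53 -2.29 -3.08] [ 2.7  -0.43 -2.75 -0.12  0.59] [ 0.13  1.95 -2.84  0.13 -2.89]
```

```bash
cat > best.py <<'E'
from kin import *
np.set_printoptions(precision=2,suppress=True)
L=lo[:5]+[0,0,.02,.02,0];H=hi[:5]-[0,0,0,.02,.02]
def bestik(pos,s):
    g=least_squares(lambda q:np.r_[fk(np.r_[q,0],p)[0]-pos,10*(fk(np.r_[q,0],p)[1][:,2]+n)],s,bounds=(L,H),x_scale=[.1,.1,.1,.3,.1])
    P_,R=fk(np.r_[g.x,0],p);return np.degrees(np.arccos(min(1,-R[:,2]@n))),np.linalg.norm(P_-pos),g.x,R[:,2]
if __name__=="__main__":
  for i in range(4):
   for off in(40,0,-10):
    rs=[]
    for j4 in(-3.,-2.2,-1.4,-.6,.2,1,1.9):
        a=bestik(seats[i]+n*off,[.1,.3,-.7,j4,-.25])
        if a[1]<1 and not any(np.allclose(a[2],b[2],atol=.05) for b in rs):rs.append(a)
    rs.sort(key=lambda a:a[0])
    for a in rs[:3]:print(i+1,off,"off-angle %.1f"%a[0],a[2],C.T@a[3])
E
python3 best.py
```

```text
1 40 off-angle 7.1 [ 0.09  0.26 -0.89  2.03 -0.18] [ 0.5  -0.09 -0.86]
1 40 off-angle 7.4 [-0.14  0.27 -0.75 -3.14 -0.18] [ 0.66 -0.06 -0.75]
1 0 off-angle 5.2 [-0.14  0.36 -0.7  -3.14 -0.18] [ 0.63 -0.05 -0.77]
1 0 off-angle 9.3 [ 0.09  0.35 -0.84  2.03 -0.18] [ 0.46 -0.09 -0.88]
1 -10 off-angle 4.7 [-0.14  0.38 -0.69 -3.14 -0.18] [ 0.63 -0.05 -0.78]
1 -10 off-angle 9.8 [ 0.08  0.37 -0.83  2.03 -0.18] [ 0.45 -0.1  -0.89]
2 40 off-angle 9.2 [-0.24  0.26 -0.77 -3.14 -0.18] [ 0.65 -0.12 -0.75]
2 40 off-angle 9.6 [-0.    0.25 -0.9   2.03 -0.18] [ 0.48 -0.13 -0.87]
2 0 off-angle 7.2 [-0.23  0.35 -0.72 -3.14 -0.18] [ 0.62 -0.11 -0.78]
2 0 off-angle 11.4 [-0.    0.34 -0.86  2.03 -0.18] [ 0.45 -0.14 -0.89]
2 0 off-angle 13.2 [ 0.31  0.35 -0.59  0.09 -0.18] [ 0.41  0.14 -0.9 ]
2 -10 off-angle 6.9 [-0.23  0.37 -0.71 -3.14 -0.18] [ 0.61 -0.11 -0.78]
2 -10 off-angle 11.8 [-0.    0.36 -0.84  2.03 -0.18] [ 0.44 -0.14 -0.89]
2 -10 off-angle 13.4 [ 0.3   0.37 -0.55 -0.01 -0.18] [ 0.42  0.16 -0.89]
3 40 off-angle 10.2 [ 0.23  0.25 -0.64  0.07 -0.18] [ 0.46  0.12 -0.88]
3 40 off-angle 11.7 [-0.34  0.25 -0.77 -3.14 -0.18] [ 0.64 -0.18 -0.75]
3 0 off-angle 10.0 [-0.33  0.35 -0.72 -3.11 -0.18] [ 0.61 -0.16 -0.77]
3 0 off-angle 10.9 [ 0.18  0.34 -0.52 -0.25 -0.18] [ 0.48  0.16 -0.86]
3 -10 off-angle 9.6 [-0.33  0.37 -0.69 -3.05 -0.18] [ 0.62 -0.15 -0.77]
3 -10 off-angle 11.0 [ 0.17  0.36 -0.49 -0.32 -0.18] [ 0.49  0.17 -0.85]
4 40 off-angle 7.6 [ 0.11  0.26 -0.58 -0.16 -0.18] [ 0.52  0.12 -0.85]
4 40 off-angle 14.6 [-0.43  0.26 -0.77 -3.14 -0.18] [ 0.62 -0.24 -0.75]
4 0 off-angle 8.2 [ 0.06  0.34 -0.48 -0.39 -0.18] [ 0.53  0.14 -0.84]
4 0 off-angle 12.8 [-0.43  0.35 -0.68 -2.97 -0.18] [ 0.62 -0.21 -0.75]
4 -10 off-angle 8.2 [ 0.05  0.36 -0.46 -0.45 -0.18] [ 0.54  0.14 -0.83]
4 -10 off-angle 12.3 [-0.43  0.37 -0.65 -2.9  -0.18] [ 0.63 -0.2  -0.75]
```

Run:
```python
from kin import *
np.set_printoptions(precision=2,suppress=True)
for lean,side in[(20,0),(20,.08),(22,.12),(18,.08),(22,.2)]:
  print(lean,side)
  for i in range(4):
    o=[]
    for off in(40,-10):
        g=None
        for j4 in(0,.4,-.4):
            a=least_squares(lambda q:np.r_[(fk(np.r_[q,0],p)[0]-seats[i]-n*off)/100,fk(np.r_[q,0],p)[1][:,2]-TL(lean,side)[:,2]],[.3,.3,-.6,j4,-.3],x_scale=[.1,.1,.1,.3,.1])
            if g is None or a.cost<g.cost:g=a
        o.append((g.x,"%.0e"%g.cost))
    print(" ",i+1,*o)
```

```text
20 0
  1 (array([ 0.46,  0.29, -0.66,  0.51, -0.36]), '2e-31') (array([ 0.4 ,  0.39, -0.69,  0.7 , -0.24]), '3e-20')
  2 (array([ 0.36,  0.28, -0.66,  0.43, -0.34]), '4e-30') (array([ 0.31,  0.38, -0.68,  0.59, -0.22]), '6e-28')
  3 (array([ 0.27,  0.28, -0.63,  0.33, -0.35]), '2e-30') (array([ 0.23,  0.38, -0.64,  0.43, -0.24]), '2e-29')
  4 (array([ 0.16,  0.28, -0.58,  0.21, -0.37]), '2e-29') (array([ 0.14,  0.38, -0.58,  0.25, -0.28]), '2e-30')
20 0.08
  1 (array([ 0.44,  0.29, -0.6 ,  0.28, -0.35]), '2e-31') (array([ 0.41,  0.39, -0.59,  0.34, -0.25]), '2e-30')
  2 (array([ 0.34,  0.28, -0.58,  0.17, -0.37]), '7e-28') (array([ 0.32,  0.38, -0.56,  0.19, -0.28]), '4e-28')
  3 (array([ 0.23,  0.28, -0.54,  0.06, -0.4 ]), '7e-31') (array([ 0.22,  0.38, -0.51,  0.05, -0.32]), '2e-31')
  4 (array([ 0.12,  0.29, -0.48, -0.04, -0.44]), '6e-28') (array([ 0.1 ,  0.39, -0.45, -0.06, -0.37]), '2e-25')
22 0.12
  1 (array([ 0.43,  0.28, -0.62,  0.26, -0.28]), '8e-31') (array([ 0.4 ,  0.38, -0.62,  0.32, -0.18]), '6e-31')
  2 (array([ 0.33,  0.27, -0.58,  0.1 , -0.32]), '4e-30') (array([ 0.31
[... 475 characters left out ...]
11, -0.36]), '2e-29')
  3 (array([ 0.23,  0.29, -0.5 ,  0.02, -0.46]), '3e-30') (array([ 0.21,  0.39, -0.47,  0.01, -0.39]), '7e-31')
  4 (array([ 0.11,  0.3 , -0.45, -0.05, -0.5 ]), '4e-23') (array([ 0.1 ,  0.4 , -0.42, -0.07, -0.43]), '9e-24')
22 0.2
  1 (array([ 0.4 ,  0.28, -0.52, -0.04, -0.34]), '1e-30') (array([ 0.37,  0.39, -0.48, -0.09, -0.28]), '2e-30')
  2 (array([ 0.28,  0.28, -0.48, -0.17, -0.39]), '5e-27') (array([ 0.25,  0.38, -0.43, -0.22, -0.34]), '2e-30')
  3 (array([ 0.15,  0.28, -0.43, -0.26, -0.45]), '7e-24') (array([ 0.13,  0.39, -0.39, -0.32, -0.4 ]), '7e-26')
  4 (array([ 0.02,  0.3 , -0.38, -0.34, -0.52]), '3e-30') (array([ 0.01,  0.4 , -0.34, -0.38, -0.47]), '3e-31')
```

```bash
sed -i 's/^T=TL.*/T=TL(20,.08)/' h.py; python3 st.py; python3 -c "
from h import *;print(n,C@[-.819,0,-.574])"
```

```text
12.075 [ 0.106  0.167 -0.898  2.052 -0.16  -2.199] [ 0.003 -0.     0.001 -0.    -0.001 -0.003] [577.041  93.593 170.771] [0.064 0.309 0.686] Fn 0.5357706602231604
rot to T/360 [0.021 0.038 0.01 ] [ 0.555 -0.083 -0.828]
[-0.57256027  0.03452099  0.8192    ] [-0.81751545  0.04928991 -0.574     ]
```

>>> servo_tool(rotation=[[0.003,0.005,0.001],[0.006,0.01,0.003],[0.009,0.016,0.004],[0.012,0.022,0.005],[0.015,0.028,0.007],[0.018,0.033,0.009],[0.021,0.038,0.01],[0.021,0.038,0.01]], slide=[[-0.03,0,0.02],[-0.06,0,0.05],[-0.1,0,0.1],[-0.1,0,0.1],[-0.1,0,0.1],[-0.1,0,0.1],[-0.1,0,0.1],[-0.1,0,0.1]], grip=[-1,-1,-1,-1,-1,-1,-1,-1])

```text
clock: 13.08
position: [558.4, 94.3, 191.5]
ee_rot: [-0.679, 0.712, -0.098, 0.149]
contact_force: [0.4, 0.7, -0.0]
gripper_width: -0.0
grasp_force: 0.0
```

```bash
python3 st.py
```

```text
13.075 [ 0.508  0.163 -0.546  0.224 -0.531 -0.729] [-0.008 -0.006 -0.062  0.073  0.02  -0.048] [558.421  94.342 191.506] [ 0.415  0.663 -0.031] Fn -0.23999325998834806
rot to T/360 [-0.001  0.    -0.   ] [ 0.345  0.063 -0.936]
```

>>> servo_tool(rotation=[[-0.001,0,0],[-0.001,0,0],[-0.001,0,0],[-0.001,0,0],[-0.001,0,0],[-0.001,0,0],[-0.001,0,0],[-0.001,0,0]], slide=[[0.03,-0.04,-0.09],[0.06,-0.08,-0.18],[0.09,-0.087,-0.27],[0.105,-0.087,-0.36],[0.13,-0.088,-0.395],[0.155,-0.089,-0.43],[0.18,-0.09,-0.465],[0.18,-0.09,-0.465]], grip=[-1,-1,-1,-1,-1,-1,-1,-1])

```text
clock: 14.08
position: [593.4, 75.0, 96.7]
ee_rot: [-0.68, 0.712, -0.1, 0.145]
contact_force: [-0.6, 0.3, -0.5]
gripper_width: 0.4
grasp_force: 0.0
```

```bash
python3 st.py;python3 - <<'E'
from bench import get_image
import cv2
d=get_image("top");cv2.imwrite("pics/a2.png",cv2.resize(d["image"][110:240,230:400,::-1],None,fx=4,fy=4,interpolation=cv2.INTER_CUBIC))
E
```

```text
14.075 [ 0.427  0.34  -0.628  0.341 -0.276 -0.786] [ 0.003 -0.014 -0.    -0.009 -0.007  0.005] [593.442  74.973  96.663] [-0.561  0.328 -0.459] Fn -0.04298162109046424
rot to T/360 [ 0.001 -0.001 -0.   ] [ 0.342  0.055 -0.938]
```

View pics/a2.png

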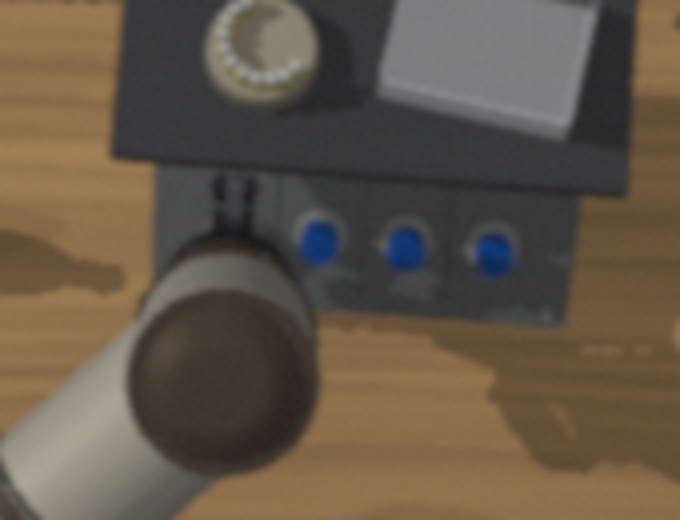

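The crop shows the gripper's finger linkage at crop (220–250,180), full-image px about (287,154), close to the shelf edge. I'll back off and spin the tool 90° so the linkage spreads along y instead.

>>> servo_tool(rotation=[[-0.01,-0.0016,0.028],[-0.02,-0.0032,0.056],[-0.03,-0.005,0.084],[-0.04,-0.0065,0.112],[-0.051,-0.008,0.14],[-0.061,-0.01,0.168],[-0.0715,-0.0115,0.196],[-0.083,-0.0135,0.229]], slide=[[-0.06,0.02,0.08],[-0.12,0.04,0.16],[-0.12,0.05,0.16],[-0.12,0.05,0.16],[-0.12,0.05,0.16],[-0.12,0.05,0.16],[-0.12,0.05,0.16],[-0.12,0.05,0.16]], grip=[-1,-1,-1,-1,-1,-1,-1,-1])

```text
clock: 15.12
position: [569.3, 85.1, 129.6]
ee_rot: [0.983, -0.055, 0.171, -0.039]
contact_force: [-0.2, -0.4, -0.5]
gripper_width: 0.1
grasp_force: 0.0
```

```bash
cat >> h.py <<'E'
T=np.c_[T[:,1],-T[:,0],T[:,2]]
T=T if T[0,0]*1>-9 else T
E
python3 st.py
```

```text
15.125 [ 0.473  0.259 -0.63   0.301 -0.359  0.721] [-0.004  0.003  0.035 -0.085 -0.027  1.57 ] [569.26   85.147 129.597] [-0.155 -0.389 -0.472] Fn -0.31149503137729606
rot to T/360 [ 0.168  0.029 -0.459] [ 0.341  0.058 -0.938]
```

>>> servo_tool(rotation=[[0,0,0],[0,0,0],[0,0,0],[0,0,0],[0,0,0],[0,0,0]], slide=[[0.03,-0.01,-0.04],[0.07,-0.02,-0.09],[0.1,-0.022,-0.13],[0.134,-0.022,-0.173],[0.134,-0.022,-0.173],[0.134,-0.022,-0.173]], grip=[-1,-1,-1,-1,-1,-1])

```text
clock: 15.88
position: [596.1, 80.6, 94.3]
ee_rot: [0.983, -0.058, 0.171, -0.039]
contact_force: [-0.1, -0.0, -0.9]
gripper_width: 0.2
grasp_force: 0.0
```

```bash
cat > st2.py <<'E'
from h import *
from bench import read_state
import sys
np.set_printoptions(precision=2,suppress=True)
s=read_state();k=int(sys.argv[1])-1
seat=np.array([(608.6,75.1,91.2),(605.4,20.3,91.2),(602.2,-34.6,91.2),(599.,-89.5,91.2)][k])
v=s["position"]-seat;print(s["clock"],s["joints"],s["position"],"F",s["contact_force"],"Fn %.2f"%(s["contact_force"]@n),"gap n %.2f up %.1f y %.1f"%(v@n,v@(C@[.819,0,.574]),v@C[:,1]))
E
python3 st2.py 1
python3 - <<'E'
from bench import get_image
import cv2
d=get_image("top");cv2.imwrite("pics/a3.png",cv2.resize(d["image"][110:240,230:400,::-1],None,fx=4,fy=4,interpolation=cv2.INTER_CUBIC))
E
```

```text
15.875 [ 0.43  0.35 -0.62  0.34 -0.28  0.7 ] [596.07  80.61  94.33] F [-0.1  -0.03 -0.89] Fn -0.67 gap n 9.93 up -8.7 y 4.7
```

View pics/a3.png

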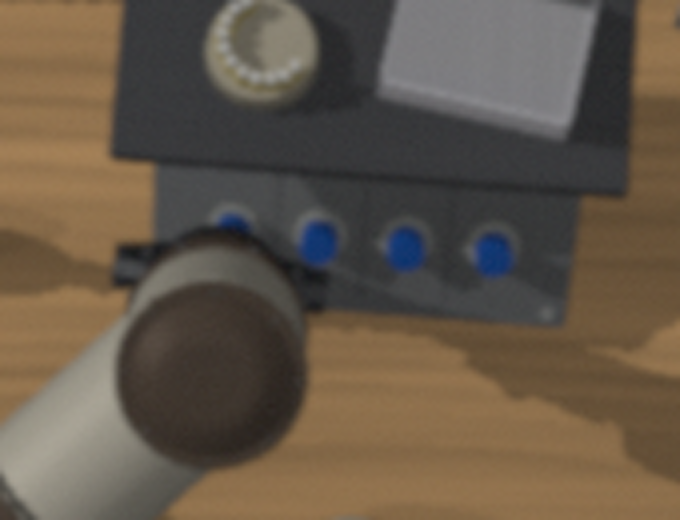

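The linkage now spreads along y and clears the shelf, and button 1's top edge is visible at crop (233,222). I'll press along -n (1 mm = slide (.00286, -.00017, -.0041)).

>>> servo_tool(rotation=[[0,0,0],[0,0,0],[0,0,0]], slide=[[0.0057,-0.0003,-0.0082],[0.0114,-0.0007,-0.0164],[0.0114,-0.0007,-0.0164]], grip=[-1,-1,-1])

```text
clock: 16.3
position: [598.3, 80.5, 91.1]
ee_rot: [0.983, -0.058, 0.171, -0.039]
contact_force: [-0.7, 0.0, -0.4]
gripper_width: -0.1
grasp_force: 0.0
```

```bash
python3 st2.py 1
```

```text
16.3 [ 0.43  0.36 -0.62  0.35 -0.27  0.7 ] [598.32  80.49  91.11] F [-0.72  0.02 -0.43] Fn 0.07 gap n 6.00 up -8.7 y 4.8
```

>>> servo_tool(rotation=[[0,0,0],[0,0,0],[0,0,0]], slide=[[0.0057,-0.0003,-0.0082],[0.0057,-0.0003,-0.0082],[0.0057,-0.0003,-0.0082]], grip=[-1,-1,-1])

```text
clock: 16.68
position: [599.5, 80.4, 89.5]
ee_rot: [0.983, -0.058, 0.171, -0.039]
contact_force: [-0.6, -0.3, 0.2]
gripper_width: -0.0
grasp_force: 0.0
```

>>> servo_tool(rotation=[[0,0,0],[0,0,0],[0,0,0]], slide=[[0.0057,-0.0003,-0.0082],[0.0057,-0.0003,-0.0082],[0.0057,-0.0003,-0.0082]], grip=[-1,-1,-1])

```text
clock: 17.05
position: [600.7, 80.4, 88.0]
ee_rot: [0.983, -0.058, 0.171, -0.039]
contact_force: [-1.7, -0.7, 1.4]
gripper_width: -0.1
grasp_force: 0.7
```

>>> servo_tool(rotation=[[0,0,0],[0,0,0],[0,0,0]], slide=[[0.0057,-0.0003,-0.0082],[0.0057,-0.0003,-0.0082],[0.0057,-0.0003,-0.0082]], grip=[-1,-1,-1])

```text
clock: 17.42
position: [601.8, 80.4, 86.4]
ee_rot: [0.983, -0.058, 0.171, -0.039]
contact_force: [-1.8, -0.4, 3.3]
gripper_width: -0.2
grasp_force: 1.8
```

>>> servo_tool(rotation=[[0,0,0],[0,0,0],[0,0,0]], slide=[[0.0057,-0.0003,-0.0082],[0.0057,-0.0003,-0.0082],[0.0057,-0.0003,-0.0082]], grip=[-1,-1,-1])

```text
clock: 17.8
position: [603.0, 80.2, 84.4]
ee_rot: [0.983, -0.058, 0.171, -0.039]
contact_force: [-1.2, -0.6, 1.5]
gripper_width: -0.0
grasp_force: 0.8
```

Force fell from 3.7 N to 1.9 N while pressing 2 mm further, so seat 1 has snapped. I'll release it and move to seat 2.

>>> servo_tool(rotation=[[0,0,0],[0,0,0],[0,0,0],[0,0,0],[0,0,0],[0,0,0],[0,0,0],[0,0,0]], slide=[[-0.02,0.0012,0.0287],[-0.04,0.0024,0.0574],[-0.045,-0.08,0.0574],[-0.05,-0.18,0.0574],[-0.0565,-0.272,0.0574],[-0.0565,-0.272,0.0574],[-0.0422,-0.273,0.0369],[-0.0422,-0.273,0.0369]], grip=[-1,-1,-1,-1,-1,-1,-1,-1])

```text
clock: 18.8
position: [594.4, 26.1, 91.5]
ee_rot: [0.983, -0.057, 0.17, -0.039]
contact_force: [1.1, -0.1, 0.6]
gripper_width: -0.2
grasp_force: 0.0
```

```bash
python3 st2.py 2
```

```text
18.8 [ 0.34  0.35 -0.59  0.21 -0.29  0.92] [594.43  26.14  91.52] F [ 1.12 -0.1   0.64] Fn -0.12 gap n 6.74 up -9.1 y 5.2
```

Seat 2: 3 mm, then 2 mm steps.

>>> servo_tool(rotation=[[0,0,0],[0,0,0],[0,0,0]], slide=[[0.0086,-0.0005,-0.0123],[0.0086,-0.0005,-0.0123],[0.0086,-0.0005,-0.0123]], grip=[-1,-1,-1])

```text
clock: 19.18
position: [596.2, 25.7, 89.4]
ee_rot: [0.983, -0.058, 0.171, -0.039]
contact_force: [-0.0, 0.0, 0.3]
gripper_width: 0.3
grasp_force: 0.0
```

>>> servo_tool(rotation=[[0,0,0],[0,0,0],[0,0,0]], slide=[[0.0057,-0.0003,-0.0082],[0.0057,-0.0003,-0.0082],[0.0057,-0.0003,-0.0082]], grip=[-1,-1,-1])

```text
clock: 19.55
position: [597.4, 25.5, 88.0]
ee_rot: [0.983, -0.058, 0.171, -0.039]
contact_force: [-0.5, 0.6, 0.9]
gripper_width: -0.1
grasp_force: 0.6
```

>>> servo_tool(rotation=[[0,0,0],[0,0,0],[0,0,0]], slide=[[0.0057,-0.0003,-0.0082],[0.0057,-0.0003,-0.0082],[0.0057,-0.0003,-0.0082]], grip=[-1,-1,-1])

```text
clock: 19.92
position: [598.5, 25.5, 86.4]
ee_rot: [0.983, -0.058, 0.171, -0.039]
contact_force: [-0.4, 0.4, 2.6]
gripper_width: 0.2
grasp_force: 1.7
```

>>> servo_tool(rotation=[[0,0,0],[0,0,0],[0,0,0]], slide=[[0.0057,-0.0003,-0.0082],[0.0057,-0.0003,-0.0082],[0.0057,-0.0003,-0.0082]], grip=[-1,-1,-1])

```text
clock: 20.3
position: [599.6, 25.4, 84.7]
ee_rot: [0.983, -0.058, 0.171, -0.039]
contact_force: [-2.5, -0.2, 4.0]
gripper_width: -0.3
grasp_force: 2.9
```

>>> servo_tool(rotation=[[0,0,0],[0,0,0],[0,0,0]], slide=[[0.0057,-0.0003,-0.0082],[0.0057,-0.0003,-0.0082],[0.0057,-0.0003,-0.0082]], grip=[-1,-1,-1])

```text
clock: 20.68
position: [600.7, 25.3, 83.2]
ee_rot: [0.983, -0.058, 0.171, -0.039]
contact_force: [-3.6, 0.4, 6.1]
gripper_width: 0.0
grasp_force: 3.9
```

>>> servo_tool(rotation=[[0,0,0],[0,0,0],[0,0,0]], slide=[[0.0057,-0.0003,-0.0082],[0.0057,-0.0003,-0.0082],[0.0057,-0.0003,-0.0082]], grip=[-1,-1,-1])

```text
clock: 21.05
position: [601.7, 25.2, 81.8]
ee_rot: [0.983, -0.058, 0.171, -0.039]
contact_force: [-5.5, 0.3, 8.8]
gripper_width: 0.1
grasp_force: 5.0
```

>>> servo_tool(rotation=[[0,0,0],[0,0,0],[0,0,0]], slide=[[0.0017,-0.0001,-0.0025],[0.0017,-0.0001,-0.0025],[0.0017,-0.0001,-0.0025]], grip=[-1,-1,-1])

```text
clock: 21.42
position: [602.0, 25.2, 81.4]
ee_rot: [0.983, -0.058, 0.171, -0.039]
contact_force: [-5.6, 0.9, 9.6]
gripper_width: 0.2
grasp_force: 5.3
```

Seat 2 stayed linear to about 8.5 mm (11 N) with no snap, so it has not tripped. I'll release it and go to seat 3.

>>> servo_tool(rotation=[[0,0,0],[0,0,0],[0,0,0],[0,0,0],[0,0,0],[0,0,0],[0,0,0],[0,0,0]], slide=[[-0.027,0.0016,0.039],[-0.0543,0.0032,0.0779],[-0.06,-0.08,0.0779],[-0.065,-0.18,0.0779],[-0.0708,-0.2713,0.0779],[-0.0708,-0.2713,0.0779],[-0.0594,-0.272,0.0615],[-0.0594,-0.272,0.0615]], grip=[-1,-1,-1,-1,-1,-1,-1,-1])

```text
clock: 22.42
position: [590.3, -28.7, 92.6]
ee_rot: [0.983, -0.058, 0.17, -0.039]
contact_force: [0.2, -0.1, 1.0]
gripper_width: -0.6
grasp_force: 0.0
```

```bash
python3 st2.py 3
```

```text
22.425 [ 0.24  0.34 -0.55  0.07 -0.33  1.15] [590.26 -28.7   92.58] F [ 0.23 -0.06  0.99] Fn 0.67 gap n 8.17 up -9.3 y 5.2
```

>>> servo_tool(rotation=[[0,0,0],[0,0,0],[0,0,0]], slide=[[0.0114,-0.0007,-0.0164],[0.0114,-0.0007,-0.0164],[0.0114,-0.0007,-0.0164]], grip=[-1,-1,-1])

```text
clock: 22.8
position: [592.6, -29.2, 89.7]
ee_rot: [0.983, -0.058, 0.171, -0.039]
contact_force: [0.3, 0.0, 1.0]
gripper_width: 0.4
grasp_force: 0.0
```

>>> servo_tool(rotation=[[0,0,0],[0,0,0],[0,0,0]], slide=[[0.0071,-0.0004,-0.0102],[0.0071,-0.0004,-0.0102],[0.0071,-0.0004,-0.0102]], grip=[-1,-1,-1])

```text
clock: 23.18
position: [594.2, -29.3, 87.9]
ee_rot: [0.983, -0.058, 0.171, -0.039]
contact_force: [-0.8, -0.7, 0.8]
gripper_width: 0.0
grasp_force: 0.5
```

>>> servo_tool(rotation=[[0,0,0],[0,0,0],[0,0,0]], slide=[[0.0066,-0.0004,-0.0094],[0.0066,-0.0004,-0.0094],[0.0066,-0.0004,-0.0094]], grip=[-1,-1,-1])

```text
clock: 23.55
position: [595.4, -29.4, 86.1]
ee_rot: [0.983, -0.058, 0.171, -0.039]
contact_force: [-1.2, 1.1, 3.3]
gripper_width: -0.1
grasp_force: 1.7
```

>>> servo_tool(rotation=[[0,0,0],[0,0,0],[0,0,0]], slide=[[0.0057,-0.0003,-0.0082],[0.0057,-0.0003,-0.0082],[0.0057,-0.0003,-0.0082]], grip=[-1,-1,-1])

```text
clock: 23.92
position: [596.6, -29.5, 84.4]
ee_rot: [0.983, -0.058, 0.171, -0.039]
contact_force: [-2.7, 0.1, 4.8]
gripper_width: -0.2
grasp_force: 2.8
```

>>> servo_tool(rotation=[[0,0,0],[0,0,0],[0,0,0]], slide=[[0.0057,-0.0003,-0.0082],[0.0057,-0.0003,-0.0082],[0.0057,-0.0003,-0.0082]], grip=[-1,-1,-1])

```text
clock: 24.3
position: [597.6, -29.6, 82.9]
ee_rot: [0.983, -0.058, 0.171, -0.039]
contact_force: [-3.6, 1.3, 6.7]
gripper_width: -0.3
grasp_force: 3.8
```

>>> servo_tool(rotation=[[0,0,0],[0,0,0],[0,0,0]], slide=[[0.0057,-0.0003,-0.0082],[0.0057,-0.0003,-0.0082],[0.0057,-0.0003,-0.0082]], grip=[-1,-1,-1])

```text
clock: 24.68
position: [598.6, -29.6, 81.5]
ee_rot: [0.983, -0.058, 0.171, -0.039]
contact_force: [-5.1, 0.9, 7.5]
gripper_width: -0.0
grasp_force: 4.7
```

>>> servo_tool(rotation=[[0,0,0],[0,0,0],[0,0,0]], slide=[[0.0029,-0.0002,-0.0041],[0.0029,-0.0002,-0.0041],[0.0029,-0.0002,-0.0041]], grip=[-1,-1,-1])

```text
clock: 25.05
position: [599.1, -29.7, 80.7]
ee_rot: [0.983, -0.058, 0.171, -0.039]
contact_force: [-6.2, 0.9, 9.1]
gripper_width: 0.1
grasp_force: 5.2
```

Seat 3 also has no snap (11 N at about 8.5 mm), so I'll release it and go to seat 4.

>>> servo_tool(rotation=[[0,0,0],[0,0,0],[0,0,0],[0,0,0],[0,0,0],[0,0,0],[0,0,0],[0,0,0]], slide=[[-0.024,0.0015,0.035],[-0.0486,0.0029,0.0697],[-0.055,-0.08,0.0697],[-0.06,-0.18,0.0697],[-0.0651,-0.2716,0.0697],[-0.0651,-0.2716,0.0697],[-0.0537,-0.2723,0.0533],[-0.0537,-0.2723,0.0533]], grip=[-1,-1,-1,-1,-1,-1,-1,-1])

```text
clock: 26.05
position: [588.5, -83.6, 90.2]
ee_rot: [0.983, -0.058, 0.17, -0.039]
contact_force: [0.2, 0.1, -0.4]
gripper_width: 0.1
grasp_force: 0.0
```

```bash
python3 st2.py 4
```

```text
26.05 [ 0.12  0.36 -0.49 -0.04 -0.37  1.37] [588.49 -83.64  90.25] F [ 0.15  0.11 -0.39] Fn -0.40 gap n 5.44 up -9.4 y 5.2
```

>>> servo_tool(rotation=[[0,0,0],[0,0,0],[0,0,0]], slide=[[0.01,-0.0006,-0.0143],[0.01,-0.0006,-0.0143],[0.01,-0.0006,-0.0143]], grip=[-1,-1,-1])

```text
clock: 26.42
position: [590.4, -83.9, 88.0]
ee_rot: [0.983, -0.058, 0.171, -0.039]
contact_force: [-2.5, 2.8, 1.4]
gripper_width: -0.2
grasp_force: 1.4
```

>>> servo_tool(rotation=[[0,0,0],[0,0,0],[0,0,0]], slide=[[0.0057,-0.0003,-0.0082],[0.0057,-0.0003,-0.0082],[0.0057,-0.0003,-0.0082]], grip=[-1,-1,-1])

```text
clock: 26.8
position: [591.5, -84.2, 86.3]
ee_rot: [0.983, -0.058, 0.171, -0.039]
contact_force: [-4.0, 2.2, 3.4]
gripper_width: -0.3
grasp_force: 2.5
```

>>> servo_tool(rotation=[[0,0,0],[0,0,0],[0,0,0]], slide=[[0.0057,-0.0003,-0.0082],[0.0057,-0.0003,-0.0082],[0.0057,-0.0003,-0.0082]], grip=[-1,-1,-1])

```text
clock: 27.18
position: [592.6, -84.3, 84.8]
ee_rot: [0.983, -0.058, 0.17, -0.039]
contact_force: [-4.1, 3.7, 4.1]
gripper_width: -0.4
grasp_force: 3.6
```

>>> servo_tool(rotation=[[0,0,0],[0,0,0],[0,0,0]], slide=[[0.0043,-0.0002,-0.0062],[0.0043,-0.0002,-0.0062],[0.0043,-0.0002,-0.0062]], grip=[-1,-1,-1])

```text
clock: 27.55
position: [593.8, -84.7, 83.4]
ee_rot: [0.983, -0.058, 0.171, -0.039]
contact_force: [-4.2, 0.0, 3.3]
gripper_width: -0.1
grasp_force: 2.2
```

The force dropped (finger pad 3.6 to 2.2 N) despite a further 1.5 mm, so seat 4 seems to have snapped. I'll release it and re-touch at the level that gave 2.7 N before.

>>> servo_tool(rotation=[[0,0,0],[0,0,0],[0,0,0],[0,0,0],[0,0,0],[0,0,0]], slide=[[-0.02,0.0012,0.0287],[-0.0343,0.0021,0.0492],[-0.0343,0.0021,0.0492],[-0.0143,0.0009,0.0205],[-0.0143,0.0009,0.0205],[-0.0143,0.0009,0.0205]], grip=[-1,-1,-1,-1,-1,-1])

```text
clock: 28.3
position: [590.9, -84.3, 87.1]
ee_rot: [0.983, -0.058, 0.17, -0.039]
contact_force: [-0.3, -0.1, -0.6]
gripper_width: 0.1
grasp_force: 0.0
```

```bash
python3 st2.py 4
```

```text
28.3 [ 0.12  0.36 -0.49 -0.04 -0.37  1.37] [590.87 -84.25  87.13] F [-0.28 -0.12 -0.59] Fn -0.33 gap n 1.50 up -9.2 y 4.7
```

Seat 4 gives no contact there, so it stays about 4 mm lower. Both relays are reset, and next is the lever. I'll triangulate the red ball from both views.

Run:
```python
from h import *
np.set_printoptions(precision=1,suppress=True)
t=pickle.load(open("top.pkl","rb"));s=pickle.load(open("side2.pkl","rb"))
for c,q in blobs(s,(0,130,70),(9,255,255),(200,150,300,240),6):print(c,q[4])
def PM(d):return d["camera_matrix"]@np.c_[cv2.Rodrigues(d["rvec"])[0],np.ravel(d["tvec"])]
for c,q in blobs(s,(0,130,70),(9,255,255),(200,150,300,240),6):
  for tc in[(198.1,254.),(247.8,254),(148.1,265.5),(243.8,311.9)]:
    X=cv2.triangulatePoints(PM(t),PM(s),np.array(tc).reshape(2,1),np.array(c).reshape(2,1));X=(X[:3]/X[3]).ravel()
    u=PM(t)@np.r_[X,1];e=np.linalg.norm(u[:2]/u[2]-tc)
    if e<3:print(c,tc,X,e)
cv2.imwrite("pics/ls.png",cv2.resize(s["image"][150:250,205:305,::-1],None,fx=6,fy=6,interpolation=cv2.INTER_CUBIC))
```

```text
[224.5 165.6] 34
[249.5 181.2] 39
[269.7 203.2] 49
[231.1 221.9] 48
[224.5 165.6] (148.1, 265.5) [364.6 407.7  89. ] 0.08243539249929713
[249.5 181.2] (198.1, 254.0) [394.1 286.7  92.7] 0.09938541650857206
[269.7 203.2] (247.8, 254) [396.4 166.4  88.7] 0.08671625547340364
[231.1 221.9] (243.8, 311.9) [258.5 170.9  90.4] 0.03513846312292801
```

View pics/ls.png

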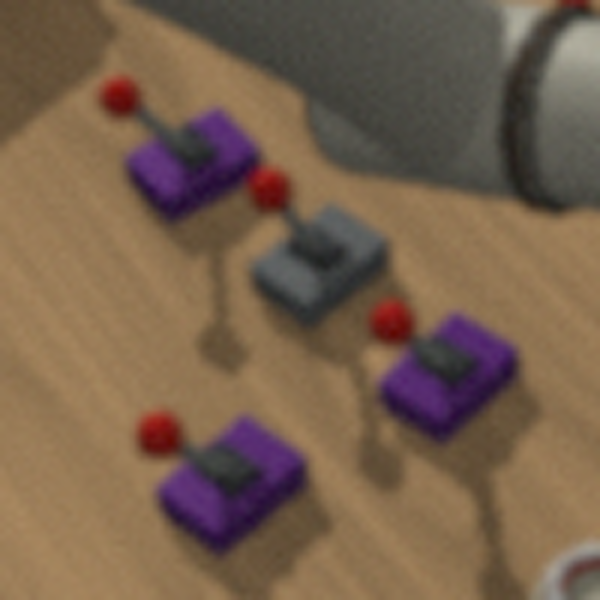

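>>> servo_tool(rotation=[[0,0,0],[0,0,0],[0,0,0],[0,0,0],[0,0,0],[0,0,0],[0,0,0],[0,0,0]], slide=[[-0.06,0,0.09],[-0.15,0,0.2],[-0.25,0.05,0.35],[-0.38,0.15,0.5],[-0.5,0.3,0.55],[-0.62,0.45,0.55],[-0.75,0.6,0.55],[-0.85,0.75,0.55]], grip=[-1,-1,-1,-1,-1,-1,-1,-1])

```text
clock: 29.3
position: [419.8, 66.4, 197.7]
ee_rot: [0.983, -0.058, 0.171, -0.039]
contact_force: [0.3, 0.9, -0.7]
gripper_width: -0.1
grasp_force: 0.0
```

The side crop confirms the grey switch between the purple ones, with its ball at (394,287,93) mm. That z matches the expected 92 mm. I'll turn the tool upright and go in front of the ball, on the robot side.

>>> servo_tool(rotation=[[-0.003,0.015,0],[-0.006,0.03,0],[-0.008,0.045,0],[-0.0094,0.0554,0],[-0.0094,0.0554,0],[-0.0094,0.0554,0],[-0.0094,0.0554,0],[-0.0094,0.0554,0]], slide=[[-0.03,0.08,0],[-0.07,0.17,0],[-0.12,0.28,0],[-0.17,0.4,0],[-0.22,0.52,0],[-0.3,0.64,0],[-0.35,0.75,0],[-0.35,0.75,0]], grip=[-1,-1,-1,-1,-1,-1,-1,-1])

```text
clock: 30.3
position: [350.5, 216.7, 197.6]
ee_rot: [0.998, -0.057, -0.0, 0.0]
contact_force: [0.1, -0.1, -0.1]
gripper_width: -0.1
grasp_force: 0.0
```

```bash
python3 st.py
```

```text
30.3 [ 0.952  0.047 -0.529 -0.    -0.996  0.504] [-0.033 -0.004 -0.01  -0.    -0.007  0.015] [350.542 216.681 197.601] [ 0.061 -0.059 -0.082] Fn -0.10444222161928712
rot to T/360 [ 0.086  0.012 -0.481] [-0.001 -0.    -1.   ]
```

>>> servo_tool(rotation=[[0,0,0],[0,0,0],[0,0,0],[0,0,0],[0,0,0],[0,0,0],[0,0,0],[0,0,0]], slide=[[-0.015,0.12,0],[-0.03,0.24,0],[-0.035,0.295,-0.1],[-0.035,0.295,-0.22],[-0.035,0.295,-0.34],[-0.035,0.295,-0.45],[-0.035,0.295,-0.548],[-0.035,0.295,-0.548]], grip=[-1,-1,-1,-1,-1,-1,-1,-1])

```text
clock: 31.3
position: [343.6, 273.2, 86.8]
ee_rot: [0.998, -0.059, -0.001, 0.002]
contact_force: [0.9, 0.9, 0.3]
gripper_width: -0.3
grasp_force: 0.0
```

>>> servo_tool(rotation=[[0,0,0],[0,0,0],[0,0,0],[0,0,0],[0,0,0],[0,0,0],[0,0,0],[0,0,0]], slide=[[0.06,0.013,0],[0.12,0.026,0],[0.18,0.039,0],[0.24,0.052,0],[0.3,0.065,0],[0.36,0.078,0],[0.415,0.09,0],[0.415,0.09,0]], grip=[-1,-1,-1,-1,-1,-1,-1,-1])

```text
clock: 32.3
position: [427.8, 293.0, 87.8]
ee_rot: [0.998, -0.059, -0.0, 0.0]
contact_force: [-1.2, -0.1, -0.6]
gripper_width: 0.4
grasp_force: 0.0
```

>>> servo_tool(rotation=[[0,0,0],[0,0,0],[0,0,0],[0,0,0]], slide=[[0.02,0.004,0],[0.04,0.009,0],[0.04,0.009,0],[0.04,0.009,0]], grip=[-1,-1,-1,-1])

```text
clock: 32.8
position: [434.5, 294.2, 87.8]
ee_rot: [0.998, -0.059, -0.001, 0.001]
contact_force: [-0.5, 0.1, -0.3]
gripper_width: -0.1
grasp_force: 1.0
```

>>> servo_tool(rotation=[[0,0,0],[0,0,0],[0,0,0]], slide=[[0.015,0.003,0],[0.03,0.006,0],[0.03,0.006,0]], grip=[-1,-1,-1])

```text
clock: 33.17
position: [435.7, 293.9, 87.3]
ee_rot: [0.998, -0.059, -0.005, 0.003]
contact_force: [-19.9, 1.5, 9.2]
gripper_width: -0.2
grasp_force: 9.8
```

>>> servo_tool(rotation=[[0,0,0],[0,0,0],[0,0,0]], slide=[[0.01,0.002,0],[0.02,0.004,0],[0.02,0.004,0]], grip=[-1,-1,-1])

```text
clock: 33.55
position: [436.3, 293.7, 87.2]
ee_rot: [0.998, -0.059, -0.008, 0.005]
contact_force: [-30.9, 3.9, 16.9]
gripper_width: -0.1
grasp_force: 15.7
```

It hit the end stop, so I'll back off and look.

>>> servo_tool(rotation=[[0,0,0],[0,0,0],[0,0,0],[0,0,0],[0,0,0],[0,0,0],[0,0,0],[0,0,0]], slide=[[-0.05,-0.01,0],[-0.12,-0.025,0],[-0.2,-0.04,0],[-0.3,-0.06,0.05],[-0.38,-0.08,0.15],[-0.45,-0.1,0.3],[-0.5,-0.2,0.45],[-0.5,-0.3,0.55]], grip=[-1,-1,-1,-1,-1,-1,-1,-1])

```text
clock: 34.55
position: [344.4, 236.2, 199.4]
ee_rot: [0.998, -0.058, 0.0, -0.001]
contact_force: [0.0, 1.0, 0.6]
gripper_width: 0.3
grasp_force: 0.0
```

Run:
```python
from h import *
from bench import get_image,read_state
np.set_printoptions(precision=1,suppress=True)
t=get_image("top");s=get_image("side")
print(read_state()["contact_force"])
for c,q in blobs(t,(0,130,70),(9,255,255),(140,200,280,325),6):print(c,q[4],ray(t,c,92))
print("side",[(c,q[4]) for c,q in blobs(s,(0,130,70),(9,255,255),(200,150,320,240),6)])
for c,q in blobs(t,(100,120,60),(125,255,255),(265,150,380,195)): print(c,q[4])
cv2.imwrite("pics/end.png",cv2.resize(t["image"][90:330,130:400,::-1],None,fx=2.5,fy=2.5,interpolation=cv2.INTER_CUBIC)[:600])
```

```text
[-0.6  0.1 -0.6]
[194.  227.2] 77 [459.3 300.2  92. ]
[249.  254.3] 61 [395.5 163.1  92. ]
[244. 312.] 75 [258.5 170.1  92. ]
side [(array([300.2, 150.4]), np.int32(9)), (array([224.3, 165.4]), np.int32(32)), (array([263.7, 171.5]), np.int32(35)), (array([269.8, 203.2]), np.int32(46)), (array([231.2, 221.9]), np.int32(48))]
[287.5 168.5] 68
[309.2 170.5] 76
[330.9 172.2] 81
[352.9 173.2] 72
```

View pics/end.png

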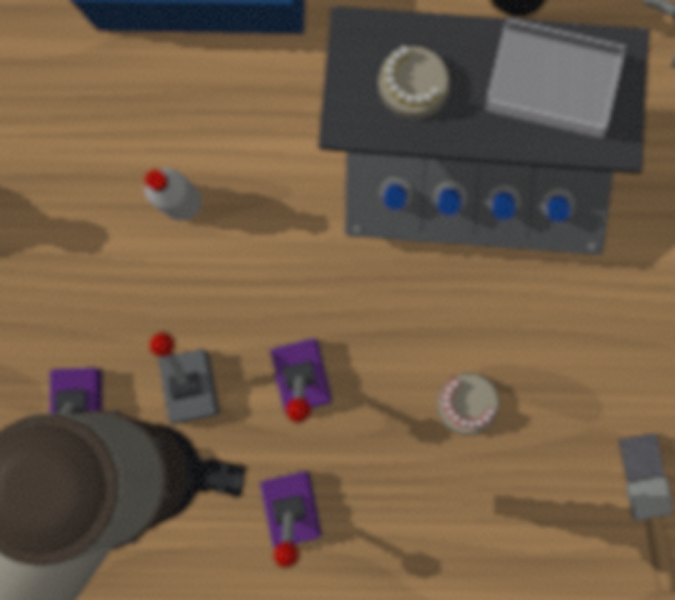

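Run:
```python
from h import *
t=pickle.load(open("top.pkl","rb"));s=pickle.load(open("side2.pkl","rb"))
def PM(d):return d["camera_matrix"]@np.c_[cv2.Rodrigues(d["rvec"])[0],np.ravel(d["tvec"])]
B=[]
for a,b in[((198.1,254.),(249.5,181.2)),((194.,227.2),(263.7,171.5))]:
    X=cv2.triangulatePoints(PM(t),PM(s),np.array(a).reshape(2,1),np.array(b).reshape(2,1));B.append((X[:3]/X[3]).ravel())
print(B,"chord",np.linalg.norm(B[1]-B[0]),"angle",2*np.arcsin(np.linalg.norm(B[1]-B[0])/160))
```

```text
[array([394.07312561, 286.84589964,  92.43407334]), array([459.13158173, 301.28834464,  88.9120923 ])] chord 66.73523268166467 angle 0.8604937799662161
```

The push met a stiff stop, with the force square to the rod at about 0.5 rad past upright. The ball now stands about 41 mm beyond the base centre, against 38 mm expected at full throw. The end view shows the grey lever thrown with its ball at crop (161,344), all caps up, the bystanders in place and the gripper clear.

```bash
python3 -c "
from bench import job_done;print(job_done())"
```

```text
the job is handed in; nothing more can be done
None
```

The job is handed in: seats 1 and 4 snapped over as the tripped relays, seats 2 and 3 showed no snap and were let back up, and the lever is thrown to its far stop. No verdict came back, and the lever's angle is only estimated from the images (about 1.0 rad by its base, with a single weaker reading of 0.86).

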